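# Lift the parts basket out of the ultrasonic cleaner and hold it level

### The job

Take the lid off the ultrasonic cleaner by its knob and set it down, without dropping it, knob up, in the middle of the green mat. Then lift the wire basket by its blue handle until its bottom is about 4 cm above the rim of the cleaner, and hold it there, level and still over the tank with both parts in it, for at least three seconds; finish still holding it. Leave the other things on the bench where they are.

Things in the scene. Friction and masses are not known exactly. Their poses are not given: they have to be found in the camera images.
- cleaner: Benchtop ultrasonic parts cleaner, fixed to the bench: white box with blue bands, black control panel on its -x face, steel rim. 200 (x) x 260 (y) x 140 mm high; open tank 150 (x) x 210 (y) mm, tank floor 50 mm above the bench, rim at 140 mm, walls 25 mm thick. Origin: centre of its underside; z up. Left or right of the middle, turned up to 0.4 rad.
- lid: Loose deep steel cover standing on the cleaner's rim: 170 (x) x 230 (y) x 55 mm, hollow below (walls and top 5 mm thick), black round knob on top, 30 mm across, from 63 to 95 mm above the origin, on a 22 mm neck. About 0.2 to 0.4 kg. Origin: centre of its lower edge; z up; its x and y nearly along the cleaner's at the start.
- lid_knob (a point): Point on the knob's axis at grasp height, 80 mm above the lid's lower edge (25 mm above the lid's top face).
- basket: Wire basket standing on the tank floor under the lid, hidden at first: 130 (x) x 185 (y) mm, walls 70 mm high, rigid arch handle along its y: bar centre 120 mm above the origin, 30 mm above the cleaner's rim at the start. Origin: centre of its underside; z up; turned nearly as the cleaner. 0.2 to 0.4 kg, plus 0.14 kg of parts.
- basket_grip (a point): Middle of the blue grip on the basket's handle bar: 14 mm wide (basket x), 14 mm high, 90 mm long (basket y). Close the fingers across it, along the basket's x. The grip of the fingers here (about 40 N) keeps the basket from tipping.
- heatsink: Finned aluminium heat sink, 50 x 40 x 26 mm, loose in the +y half of the basket. Origin: centre of its underside.
- bracket: Brass angle bracket, 60 x 30 x 28 mm, loose in the -y half of the basket. Origin: centre of its underside.
- mat: Green mat stuck to the bench, 240 (x) x 280 (y) x 4 mm. Origin: centre of its underside; z up.
- spray_can: Bystander: spray can with blue label, 52 mm across, 170 mm tall, towards the back of the bench.
- solder_spool: Bystander: red spool, 60 mm across, 50 mm tall, towards the back of the bench.
- multimeter: Bystander: yellow multimeter lying flat, 75 x 150 x 35 mm, towards the back of the bench.
- parts_cup: Bystander: orange cup, 70 mm across, 60 mm tall, towards the back of the bench.
- circuit_board: Bystander: green circuit board, 80 x 100 mm, lying flat on the far right (-y) of the bench.
- screwdriver: Bystander: screwdriver with red handle, lying on the far left (+y) of the bench.

How it is judged:
By the outcome, as a careful person would: the job done as asked, in the order asked, and still so for the second after the job is handed in, while the arm keeps its last pose, push and grip.
It also fails if it takes over 64 s, if anything falls off the work surface, if the arm or the gripper's body presses on something with over 40 N, if the wrist force passes 120 N, or if a joint passes its speed limit or range.

### The arm

A 6-joint arm with a two-finger parallel gripper is mounted at the origin on the work surface. World frame = base frame: x ahead of the robot, y to its left, z up, the work surface at z = 0. Lengths are in m, angles in rad, forces in N, time in s.
With the tool pointing down it reaches from about 0.375 to 0.9 m from the base axis. Payload 3.1 kg.
Tool frame: the origin (TCP) lies on the centre line of the jaws, within the pads' length; the fingertips stand 25 mm ahead of it and the grasp point (between the pads) lies 6 mm ahead of it (manip.tip_extent is the distance from the TCP to the fingertips, in m); z points along the fingers, y is the line along which they close (so a half turn about z gives the same grasp; the last joint's range is limited). The gripper opens to 85 mm and grips with 20 to 120 N. Pads are 22 mm wide; open, the fingers measure 114 mm over their backs; the gripper's body (76 mm by 85 mm) begins 54 mm behind the grasp point. The pads swing forward as they close: fully open they stand 13 mm farther back than shut.
Start: joints at [1.109, 0.527, 1.433, -0, 1.181, -0.178], TCP at [0.175, 0.6, 0.256] pointing down, gripper open.
Joint ranges: [-3.08, 3.08], [-0.75, 2.2], [0.22, 2.44], [-1.43, 4.57], [0, 2.65], [-2.85, 2.85]. Speed limits (rad/s): [2.79, 2.79, 3.14, 3.14, 3.14, 3.14].

### API

Orientations are given as a unit quaternion [x, y, z, w].
In Python, from station import readout, imaging, order, manip gives the robot as it stands.
- The arm moves only by the tool move_arm, never from a script. Its argument "rows" is a list of rows, each a list of 7 numbers: the turn, a rotation vector about the tool's x, y, z in degrees, then the shift along the tool's x, y, z in mm, then the closure, from 0 (fully open) to 1 (shut). A call has 1 to 12 rows; each row is the pose to reach, as a shift and turn from the pose commanded when the call began, along the tool's axes at that moment; what a row does not reach only later rows make up. A row lasts 1/12 s, in which the tool goes at most 41.7 mm and 7.16 degrees, less where a joint would pass 70% of its speed; a pose out of reach is approached as far as the arm can. A call with a gripper value outside its range is refused whole. The fingers move at their own pace and stop on an object; "squeeze" is the grip in N (left out, the last holds). Time passes only in rows, so rows that repeat a pose let the fingers close. It gives the time, the measured TCP pose, the force, the opening and the grip force at its end, in the units of the state.
- readout.sense(): the state, without advancing time (a new reading comes with each control period).
- imaging.snapshot(name): name is "scene" or "side" or "wrist"; returns a dict with "img" (400x640x3 uint8, red, green, blue), "z_map" (400x640 float32, m along the optical axis (not along the pixel's ray), 0 where there is no reading), "fovy" (degrees; the focal length in pixels is half the picture's height over the tangent of half this angle, whatever the lens; pixels are square), "cx", "cy" (the principal point, pixels), "rvec" (rotation vector, rad) and "tvec" (3), from world to camera coordinates, as OpenCV has them. Camera axes: x right, y down, z forward; pixel columns grow to the right and rows downward; lengths in m; the calibration is good to about 2 mm. The wrist camera is an equidistant fisheye: a pixel r from the principal point sees the ray r / f radians off the axis. A picture is of the moment at which its call begins.
- order.sign_off(): hands the job in; it is judged then, once.
The state is a dict: "t": time; "q": joint angles; "qd": joint speeds; "tau": joint torques, N m; "tcp_pos": TCP position; "tool_rot": TCP orientation; "force": force on the tool from outside, world axes, zero at the start; "ft_torque": the same for the moment, N m; "finger_gap": opening from 0.0 (shut) to 1.0 (fully open); "gripper_force": force on a finger pad.
Only numpy, scipy, OpenCV 4.12 (cv2) and the standard library are available. Lean on these libraries where they do the work, as an engineer would, in place of code of your own. Each camera call takes 0.05 s, during which the arm holds its last target. There are 200 camera calls.

## Working session

There is one attempt and no reset: what is moved stays moved. The work goes in short steps, Python scripts to look and compute and a tool call to move; the robot and the scene stay as the last step left them, time stands still between calls to the robot, and variables do not carry over. Pictures are saved under pics/ and viewed, at most 10 in all, crops included, and the job is handed in when it is done.

Besides the shell and the picture viewer there is one more tool, called after ">>>" as a command line: name --pt "numbers of a row" for each row, then --argument value for the rest. move_arm: Moves the arm, as the interface text tells. Its arguments: {"type":"object","properties":{"rows":{"type":"array"},"squeeze":{"type":"number"}},"required":["rows"]}

```bash
mkdir -p pics; ls
cat > h.py <<'E'
import numpy as np, cv2
from scipy.spatial.transform import Rotation as R
from station import readout, imaging, order, manip
def snap(n, save=None):
    s=imaging.snapshot(n); s['R']=cv2.Rodrigues(np.array(s['rvec'],float))[0]; s['t']=np.array(s['tvec'],float).ravel()
    s['f']=200/np.tan(np.radians(s['fovy'])/2)
    if save: cv2.imwrite('pics/'+save, s['img'][...,::-1])
    return s
def cloud(s):  # pinhole world points HxWx3
    v,u=np.mgrid[:400,:640]; z=s['z_map']
    c=np.stack([(u-s['cx'])/s['f']*z,(v-s['cy'])/s['f']*z,z],-1)
    P=(c-s['t'])@s['R']; P[z==0]=np.nan; return P
E
python3 - <<'E'
from h import *
a=snap('scene','scene0.png'); b=snap('side','side0.png')
im=np.hstack([a['img'],b['img']])[...,::-1]
for s in (a,b): print(s['fovy'],-s['R'].T@s['t'],s['R'][2])
print(readout.sense(), manip.tip_extent)
np.save('a.npy',a,allow_pickle=True);np.save('b.npy',b,allow_pickle=True)
E
```

```text
pics
46.8632633300789 [0.35895528 1.1354153  1.4460101 ] [ 0.13168038 -0.64761874 -0.7505    ]
56.9129895303771 [-0.076258   -0.78355949  1.02173597] [ 0.51127013  0.57005426 -0.64314928]
{'t': 0.1, 'q': array([ 1.10845404e+00,  5.28391075e-01,  1.43374828e+00,  2.58309193e-05,
        1.18140221e+00, -1.78496638e-01]), 'qd': array([-0.00175509, -0.00217506, -0.0015124 , -0.00111055, -0.00109866,
       -0.00057044]), 'tau': array([-1.81266869e-04, -4.43306458e+01, -1.78586268e+01, -2.55656805e-04,
        3.95504685e-03,  1.57379952e-05]), 'tcp_pos': array([0.17473101, 0.59947338, 0.25542868]), 'tool_rot': array([ 1.41451666e-01,  9.89944684e-01, -9.21098524e-04, -3.18255463e-04]), 'force': array([ 0.29690867,  0.54898854, -0.26569799]), 'ft_torque': array([-0.0557047 , -0.00572563, -0.02179888]), 'gripper_force': 0.0, 'finger_gap': 1.0012424633120764} 0.025
```

View pics/scene0.png

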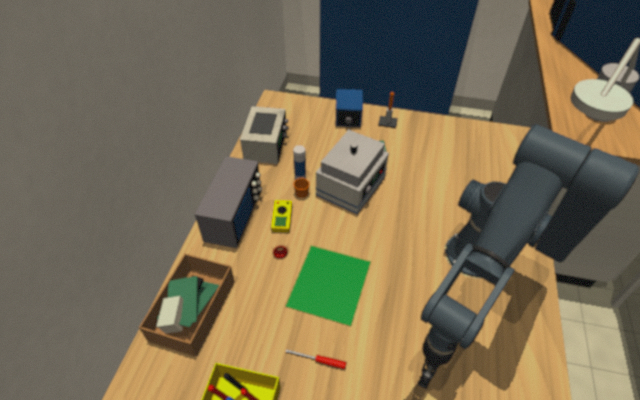

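View pics/side0.png

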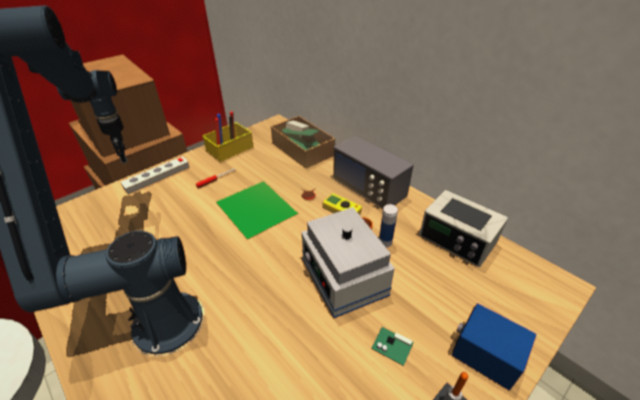

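The scene view shows the cleaner with its lid at about (352,170), the knob at (354,149) and the mat at (330,284). The side view shows the knob at (347,233) and the mat at (257,208). Next I measure them.

```bash
cat > m.py <<'E'
from h import *
def ray(s,u,v,z):
    d=s['R'].T@np.array([(u-s['cx'])/s['f'],(v-s['cy'])/s['f'],1]); c=-s['R'].T@s['t']; return c+d*(z-c[2])/d[2]
def rect(P):
    (c,wh,ang)=cv2.minAreaRect((P[:,:2]*1000).astype(np.float32)); return np.round(c,1),np.round(wh,1),round(ang,2)
E
python3 - <<'E'
from m import *
for n in 'ab':
    s=np.load(n+'.npy',allow_pickle=True).item(); P=cloud(s); im=s['img'].astype(int); r,g,b=im[...,0],im[...,1],im[...,2]
    m=((g>r+50)&(g>b+50)).astype(np.uint8)
    k,l,st,ce=cv2.connectedComponentsWithStats(m); i=1+np.argmax(st[1:,4]); q=P[l==i]
    print(n,'mat',rect(q[~np.isnan(q[:,0])]),np.nanmedian(q,0))
    cs=[c for c in cv2.findContours((l==i).astype(np.uint8),0,1)[0]]; mm=cv2.moments((l==i).astype(np.uint8),True)
    hull=max(cs,key=len)[:,0]; print(' ray',rect(np.array([ray(s,u,v,.004) for u,v in hull])))
    box=(P[...,0]>.3)&(P[...,0]<.95)&(abs(P[...,1])<.5)
    K={'a':(354,149),'b':(347,233)}[n]
    v,u=np.mgrid[:400,:640]; near=(abs(u-K[0])<50)&(abs(v-K[1])<50)
    top=near&(P[...,2]>.186)&(P[...,2]<.201); print(' lid',rect(P[top]),np.median(P[top],0))
    # knob
    kn=(abs(u-K[0])<14)&(abs(v-K[1])<14)&(im.sum(-1)<200)
    ys,xs=np.where(kn); print(' knob',xs.min(),xs.max(),ys.min(),ys.max(),kn.sum(),xs.mean(),ys.mean(), ray(s,xs.mean(),ys.mean(),.219), np.nanmedian(P[kn],0), np.nanmax(P[kn][:,2]))
    rim=near&(P[...,2]>.132)&(P[...,2]<.146); print(' rim',rect(P[rim]),rim.sum())
E
```

```text
a mat (array([509.2, 251.3]), array([279.3, 235. ]), 84.55) [0.50728704 0.26240021 0.0039561 ]
 ray (array([508.8, 252. ]), array([273.2, 233.8]), 84.54)
 lid (array([ 521.9, -246.9]), array([238.7, 175.7]), 72.53) [ 0.52044448 -0.23590547  0.19475178]
 knob 351 355 148 153 26 353.11538461538464 150.15384615384616 [ 0.51955862 -0.23488502  0.219     ] [ 0.51992379 -0.23807552  0.21577085] 0.2292781574429184
 rim (array([ 503.6, -424.3]), array([612.5, 293.5]), 70.4) 496
b mat (array([510.1, 246.8]), array([282.4, 234.6]), 84.31) [0.50207531 0.23377157 0.0049357 ]
 ray (array([510.2, 245.7]), array([270.4, 233.4]), 84.39)
 lid (array([ 524.2, -253. ]), array([236.3, 172.3]), 72.46) [ 0.51415511 -0.27057739  0.19631561]
 knob 343 350 231 238 52 346.36538461538464 234.65384615384616 [ 0.51296916 -0.26324428  0.219     ] [ 0.51429069 -0.26221839  0.21658307] 0.23204095566413954
 rim (array([ 650.4, -260.5]), array([304.5, 499.4]), 86.77) 789
```

```bash
cat >> m.py <<'E'
def go(x,y,z,ang,pos=None,rot=None):
    "shift/turn in tool axes to reach world x,y,z, tool down, tool y axis at ang deg"
    s=readout.sense(); p=s['tcp_pos'] if pos is None else np.array(pos); r0=R.from_quat(s['tool_rot']) if rot is None else rot
    a=np.radians(ang); yv=np.array([np.cos(a),np.sin(a),0]); zv=np.array([0,0,-1.]); xv=np.cross(yv,zv)
    r1=R.from_matrix(np.stack([xv,yv,zv],1)); t=r0.inv().apply(np.array([x,y,z])-p)*1000
    print('t',s['t'],'turn',np.round(np.degrees((r0.inv()*r1).as_rotvec()),2),'shift',np.round(t,1)); return np.array([x,y,z]),r1
E
python3 - <<'E'
from m import *
p,r=go(.46,.2,.38,28); go(.518,-.249,.36,-17.5,p,r)
E
```

```text
t 0.1 turn [-1.100e-01  2.000e-02  4.574e+01] shift [-385.7 -303.8 -124.1]
t 0.1 turn [ 0.   0.  45.5] shift [-423.7 -159.6   20. ]
```

>>> move_arm --pt "0 0 2 -16 -13 -5 0" --pt "0 0 6 -48 -38 -16 0" --pt "0 0 10 -80 -63 -26 0" --pt "0 0 14 -112 -89 -36 0" --pt "0 0 18 -145 -114 -47 0" --pt "0 0 21 -177 -139 -57 0" --pt "0 0 25 -209 -164 -67 0" --pt "0 0 29 -241 -190 -78 0" --pt "0 0 33 -273 -215 -88 0" --pt "0 0 37 -305 -240 -98 0" --pt "0 0 41 -337 -266 -108 0" --pt "0 0 45.7 -370 -291 -120 0"

```text
t: 1.1
tcp_pos: [0.4452, 0.2199, 0.3746]
tool_rot: [0.516, 0.856, -0.0, -0.001]
force: [0.5, 0.4, -0.2]
finger_gap: 0.999
gripper_force: 0.0
```

Run:
```python
from m import *
go(.518,-.249,.36,-17.5)
```

```text
t 1.1 turn [-8.000e-02  1.000e-02  4.532e+01] shift [-448.7 -154.4   14.6]
```

>>> move_arm --pt "0 0 4 -36 -12 1 0" --pt "0 0 8 -74 -25 2 0" --pt "0 0 12 -112 -38 4 0" --pt "0 0 16 -150 -51 5 0" --pt "0 0 20 -188 -64 6 0" --pt "0 0 24 -226 -77 7 0" --pt "0 0 28 -264 -90 9 0" --pt "0 0 32 -302 -103 10 0" --pt "0 0 36 -340 -116 11 0" --pt "0 0 40 -378 -129 12 0" --pt "0 0 43 -414 -142 14 0" --pt "0 0 45.3 -446 -153 15 0"

```text
t: 2.1
tcp_pos: [0.5193, -0.2462, 0.3588]
tool_rot: [0.806, 0.592, -0.0, -0.0]
force: [-0.1, 0.7, -0.1]
finger_gap: 0.999
gripper_force: 0.0
```

>>> move_arm --pt "0 0 0 -3 -1 0 0" --pt "0 0 0 -3 -1 0 0" --pt "0 0 0 -3 -1 0 0"

```text
t: 2.35
tcp_pos: [0.5173, -0.2458, 0.3589]
tool_rot: [0.805, 0.593, -0.0, -0.001]
force: [0.2, -0.1, 0.5]
finger_gap: 0.999
gripper_force: 0.0
```

Run:
```python
from m import *
s=snap('wrist','w1.png'); np.save('w1.npy',s,allow_pickle=True)
print(s['fovy'],s['f'],s['cx'],s['cy'],-s['R'].T@s['t'],s['R'][2]); q=readout.sense(); print(q['tcp_pos'],q['tool_rot'],R.from_quat(q['tool_rot']).as_matrix().round(3))
```

```text
65.70646984690485 309.70691628693146 315.9187634674126 199.580674685491 [ 0.54197066 -0.16911139  0.47629943] [-0.0944351  -0.29944403 -0.94942893]
[ 0.51741523 -0.24506496  0.35917857] [ 8.04987198e-01  5.93291487e-01 -1.02515602e-05 -9.07308988e-04] [[ 0.296  0.955 -0.001]
 [ 0.955 -0.296  0.001]
 [ 0.001 -0.001 -1.   ]]
```

View pics/w1.png

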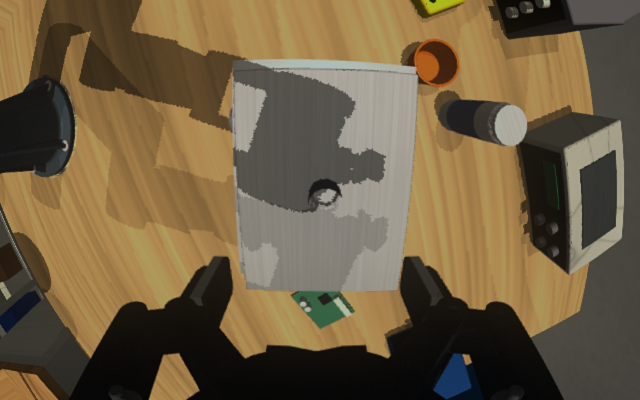

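The wrist view shows the knob at about (324,194) and the lid's top corners near (234,68), (416,73), (398,291) and (247,289). It is about 5 cm off the tool axis, so I refine with the fisheye depth.

```bash
cat >> m.py <<'E'
def fcloud(s):
    v,u=np.mgrid[:400,:640]; x=u-s['cx'];y=v-s['cy']; r=np.hypot(x,y)+1e-9; th=r/s['f']
    d=np.stack([np.tan(th)*x/r,np.tan(th)*y/r,np.ones_like(r)],-1)*s['z_map'][...,None]
    P=(d-s['t'])@s['R']; P[s['z_map']==0]=np.nan; return P
def fray(s,u,v,z):
    x=u-s['cx'];y=v-s['cy'];r=np.hypot(x,y)+1e-9;th=r/s['f']
    d=s['R'].T@np.array([np.sin(th)*x/r,np.sin(th)*y/r,np.cos(th)]); c=-s['R'].T@s['t']; return c+d*(z-c[2])/d[2]
E
python3 - <<'E'
from m import *
s=np.load('w1.npy',allow_pickle=True).item(); P=fcloud(s)
v,u=np.mgrid[:400,:640]; n=(u>220)&(u<425)&(v>55)&(v<300)
Z=P[...,2]
top=n&(abs(Z-.195)<.006); print('lid',rect(P[top]),np.median(Z[top]))
k=n&(Z>.226)&(Z<.245)&(abs(u-324)<30)&(abs(v-194)<30); print('knob',rect(P[k]),np.nanmedian(Z[k]),k.sum(),np.c_[u[k],v[k]].mean(0))
for c in [(234,68),(416,73),(398,291),(247,289)]: print(fray(s,*c,.195))
print(fray(s,*np.c_[u[k],v[k]].mean(0),.235))
go(.518,-.249,.36,-17.5)
E
```

```text
lid (array([ 524. , -252.5]), array([231.2, 171. ]), 72.0) 0.1946770486392324
knob (array([ 525.1, -243. ]), array([10.7, 28. ]), 83.46) 0.23061909215874596 80 [324.15  190.075]
[ 0.48036698 -0.11583327  0.195     ]
[ 0.63791392 -0.16831395  0.195     ]
[ 0.57005983 -0.3887444   0.195     ]
[ 0.40960881 -0.33518876  0.195     ]
[ 0.52677531 -0.23942859  0.235     ]
t 2.4 turn [-0.08 -0.06  0.28] shift [-3.6  1.7 -0.8]
```

Run:
```python
from m import *
go(.524,-.2525,.226,-18)
```

```text
t 2.4 turn [-0.08 -0.06  0.78] shift [ -5.3   8.7 133.2]
```

>>> move_arm --pt "0 0 0.8 -3 4 12 0" --pt "0 0 0.8 -5 8 32 0" --pt "0 0 0.8 -5 9 56 0" --pt "0 0 0.8 -5 9 80 0" --pt "0 0 0.8 -5 9 102 0" --pt "0 0 0.8 -5 9 118 0" --pt "0 0 0.8 -5 9 128 0" --pt "0 0 0.8 -5 9 133 0" --pt "0 0 0.8 -5 9 133 0" --pt "0 0 0.8 -5 9 133 0"

```text
t: 3.23
tcp_pos: [0.5254, -0.2535, 0.2271]
tool_rot: [0.809, 0.588, 0.0, 0.0]
force: [-0.1, -0.4, 1.0]
finger_gap: 1.0
gripper_force: 0.0
```

Run:
```python
from m import *
s=snap('wrist','w2.png')
```

```text
(no output)
```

View pics/w2.png

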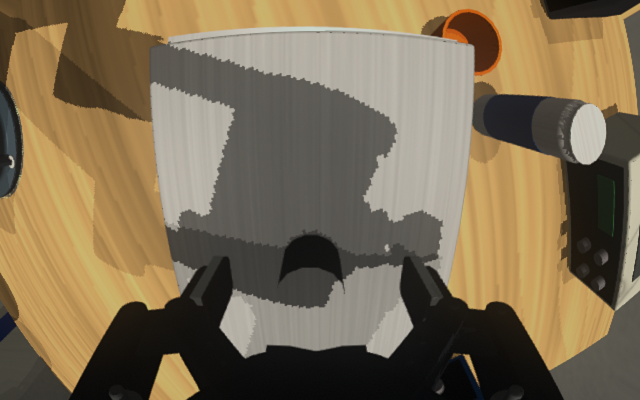

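The knob at (312,265) sits midway between the fingertips at (215,280) and (415,280), so I close on it.

>>> move_arm --pt "0 0 0 0 0 0 1" --pt "0 0 0 0 0 0 1" --pt "0 0 0 0 0 0 1" --pt "0 0 0 0 0 0 1" --pt "0 0 0 0 0 0 1" --pt "0 0 0 0 0 0 1" --pt "0 0 0 0 0 0 1" --pt "0 0 0 0 0 0 1" --pt "0 0 0 0 0 0 1" --pt "0 0 0 0 0 0 1" --squeeze 60

```text
t: 4.12
tcp_pos: [0.5251, -0.2539, 0.2272]
tool_rot: [0.809, 0.587, 0.0, 0.0]
force: [-1.4, 0.3, 5.7]
finger_gap: 0.335
gripper_force: 59.7
```

>>> move_arm --pt "0 0 0 0 0 -2 1" --pt "0 0 0 0 0 -5 1" --pt "0 0 0 0 0 -10 1" --pt "0 0 0 0 0 -18 1" --pt "0 0 0 0 0 -30 1" --pt "0 0 0 0 0 -44 1" --pt "0 0 0 0 0 -58 1" --pt "0 0 0 0 0 -72 1" --pt "0 0 0 0 0 -84 1" --pt "0 0 0 0 0 -92 1" --pt "0 0 0 0 0 -98 1" --pt "0 0 0 0 0 -100 1"

```text
t: 5.12
tcp_pos: [0.5253, -0.2538, 0.3277]
tool_rot: [0.809, 0.587, 0.0, 0.001]
force: [-0.4, 0.1, -1.4]
finger_gap: 0.334
gripper_force: 59.3
```

Run:
```python
from m import *
snap('side','s2.png'); print(readout.sense()['force'])
p,r=go(.50,0,.33,-12); go(.5095,.249,.30,-5.5,p,r)
```

```text
[ 0.16799143  0.61521586 -2.48558188]
t 5.1667 turn [ 0.07  0.02 -6.06] shift [ 233.5 -102.6   -2.8]
t 5.1667 turn [ 0.   0.  -6.5] shift [245.5 -42.5  30. ]
```

View pics/s2.png

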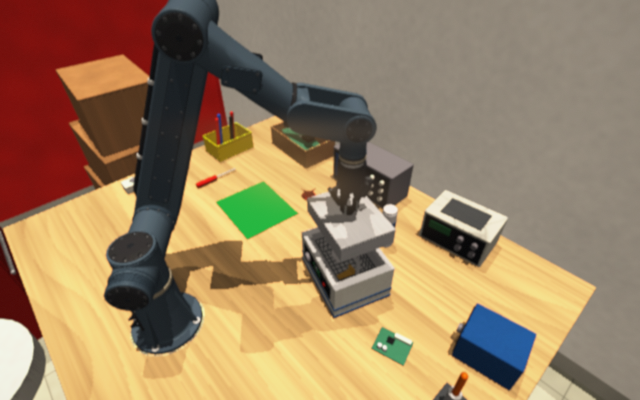

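The lid is held level above the cleaner at (350,215), with the basket visible below it. Next is the carry to the mat.

>>> move_arm --pt "0 0 -0.2 5 -2 0 1" --pt "0 0 -0.5 15 -7 0 1" --pt "0 0 -1 31 -14 0 1" --pt "0 0 -2 52 -23 0 1" --pt "0 0 -2.5 76 -33 0 1" --pt "0 0 -3 102 -45 0 1" --pt "0 0 -3.5 128 -56 -1 1" --pt "0 0 -4 154 -68 -2 1" --pt "0 0 -5 178 -78 -3 1" --pt "0 0 -5.5 200 -88 -3 1" --pt "0 0 -6 219 -96 -3 1" --pt "0 0 -6 234 -103 -3 1"

```text
t: 6.17
tcp_pos: [0.4978, 0.0042, 0.3292]
tool_rot: [0.777, 0.63, -0.0, -0.001]
force: [0.5, -0.6, -2.8]
finger_gap: 0.337
gripper_force: 59.3
```

>>> move_arm --pt "0 0 -0.5 18 -3 1 1" --pt "0 0 -1 40 -7 3 1" --pt "0 0 -1.5 64 -11 5 1" --pt "0 0 -2 90 -16 8 1" --pt "0 0 -3 116 -20 12 1" --pt "0 0 -4 142 -25 16 1" --pt "0 0 -5 168 -29 20 1" --pt "0 0 -5.5 192 -33 24 1" --pt "0 0 -6 213 -37 27 1" --pt "0 0 -6.5 230 -40 29 1" --pt "0 0 -6.5 241 -42 30 1" --pt "0 0 -6.5 245 -42 30 1"

```text
t: 7.17
tcp_pos: [0.5079, 0.2513, 0.2989]
tool_rot: [0.74, 0.673, -0.001, -0.001]
force: [-0.2, -0.3, -1.4]
finger_gap: 0.335
gripper_force: 59.3
```

Run:
```python
from m import *
s=snap('wrist','w3.png'); P=fcloud(s)
go(.5095,.249,.096,-5.5)
im=s['img'].astype(int); m=(im[...,1]>im[...,0]+40)&(im[...,1]>im[...,2]+40)&(abs(P[...,2])<.02)
print('mat',m.sum(),rect(P[m]))
top=(np.hypot(P[...,0]-.51,P[...,1]-.25)<.2)&(P[...,2]>.22)&(P[...,2]<.285); q=P[top]; print(np.percentile(q[:,2],[5,50,95]))
t=top&(abs(P[...,2]-np.median(q[:,2]))<.008); print(rect(P[t]), np.linalg.lstsq(np.c_[P[t][:,:2],np.ones(t.sum())],P[t][:,2],rcond=None)[0])
```

```text
t 7.2167 turn [-0.06 -0.01  0.08] shift [ -1.9   1.2 203.2]
mat 0 (array([0., 0.]), array([0., 0.]), 0.0)
[0.26533876 0.26638136 0.26746956]
(array([508.6, 252.4]), array([230. , 170.2]), 84.64) [-8.79557718e-04  7.23549420e-05  2.66800362e-01]
```

View pics/w3.png

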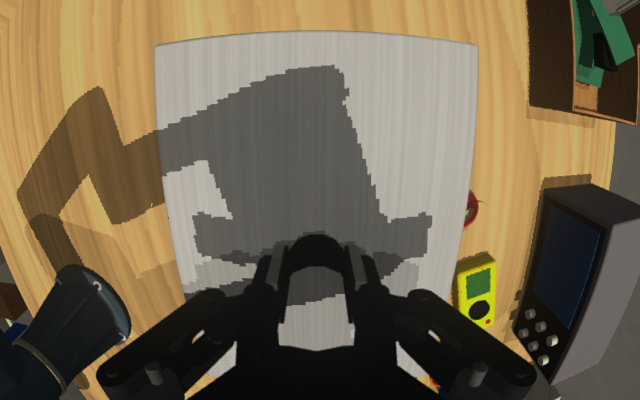

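The lid is level, its top fitted at 0.2665 m with centre (0.509,0.252), over the mat. That leaves about 207 mm down to the mat.

>>> move_arm --pt "0 0 0 -1 0 6 1" --pt "0 0 0 -1 1 18 1" --pt "0 0 0 -2 1 36 1" --pt "0 0 0 -2 1 60 1" --pt "0 0 0 -2 1 85 1" --pt "0 0 0 -2 1 110 1" --pt "0 0 0 -2 1 134 1" --pt "0 0 0 -2 1 156 1" --pt "0 0 0 -2 1 174 1" --pt "0 0 0 -2 1 188 1" --pt "0 0 0 -2 1 196 1" --pt "0 0 0 -2 1 200 1"

```text
t: 8.22
tcp_pos: [0.5101, 0.2458, 0.0984]
tool_rot: [0.741, 0.671, -0.001, -0.0]
force: [-0.6, -0.1, -1.7]
finger_gap: 0.338
gripper_force: 59.3
```

>>> move_arm --pt "0 0 0 0 0 0 1" --pt "0 0 0 0 0 1 1" --pt "0 0 0 0 0 2 1" --pt "0 0 0 0 0 3 1" --pt "0 0 0 0 0 4 1" --pt "0 0 0 0 0 5 1" --pt "0 0 0 0 0 5.5 1" --pt "0 0 0 0 0 6 1" --pt "0 0 0 0 0 6 1"

```text
t: 8.97
tcp_pos: [0.5104, 0.247, 0.0935]
tool_rot: [0.741, 0.672, -0.0, -0.0]
force: [0.7, 0.5, -1.9]
finger_gap: 0.333
gripper_force: 59.3
```

>>> move_arm --pt "0 0 0 0 0 0.5 1" --pt "0 0 0 0 0 1 1" --pt "0 0 0 0 0 1.5 1" --pt "0 0 0 0 0 2 1" --pt "0 0 0 0 0 2 1" --pt "0 0 0 0 0 2 1"

```text
t: 9.47
tcp_pos: [0.5105, 0.247, 0.0915]
tool_rot: [0.741, 0.672, -0.0, -0.0]
force: [-0.0, -0.6, -2.2]
finger_gap: 0.336
gripper_force: 59.3
```

>>> move_arm --pt "0 0 0 0 0 0.4 1" --pt "0 0 0 0 0 0.8 1" --pt "0 0 0 0 0 1.2 1" --pt "0 0 0 0 0 1.2 1" --pt "0 0 0 0 0 1.2 1"

```text
t: 9.88
tcp_pos: [0.5106, 0.247, 0.0912]
tool_rot: [0.741, 0.672, 0.0, 0.0]
force: [-1.1, -0.2, 5.6]
finger_gap: 0.333
gripper_force: 60.1
```

Contact, so the lid is seated on the mat. I release it and back off.

>>> move_arm --pt "0 0 0 0 0 0 0.5" --pt "0 0 0 0 0 0 0.3" --pt "0 0 0 0 0 0 0" --pt "0 0 0 0 0 0 0" --pt "0 0 0 0 0 0 0" --pt "0 0 0 0 0 0 0" --pt "0 0 0 0 0 0 0" --pt "0 0 0 0 0 0 0"

```text
t: 10.55
tcp_pos: [0.5105, 0.247, 0.0903]
tool_rot: [0.741, 0.672, -0.0, -0.0]
force: [0.4, 0.5, 0.1]
finger_gap: 1.0
gripper_force: 0.0
```

>>> move_arm --pt "0 0 0 0 0 -6 0" --pt "0 0 0 0 0 -20 0" --pt "0 0 0 0 0 -45 0" --pt "0 0 0 0 0 -75 0" --pt "0 0 0 0 0 -110 0" --pt "0 0 0 0 0 -145 0" --pt "0 0 0 0 0 -180 0" --pt "0 0 0 0 0 -215 0" --pt "0 0 0 0 0 -245 0" --pt "0 0 0 0 0 -265 0" --pt "0 0 0 0 0 -275 0" --pt "0 0 0 0 0 -275 0"

```text
t: 11.55
tcp_pos: [0.5114, 0.2473, 0.3683]
tool_rot: [0.741, 0.672, 0.003, 0.001]
force: [0.2, -0.1, 0.7]
finger_gap: 0.999
gripper_force: 0.0
```

Run:
```python
from m import *
s=snap('wrist','w4.png'); P=fcloud(s); Z=P[...,2]
im=s['img'].astype(int); m=(im[...,1]>im[...,0]+40)&(im[...,1]>im[...,2]+40)&(abs(Z)<.02)&(np.hypot(P[...,0]-.51,P[...,1]-.25)<.25)
print('mat',m.sum(),rect(P[m]))
t=(abs(Z-.059)<.007)&(np.hypot(P[...,0]-.51,P[...,1]-.25)<.2); print('lid',rect(P[t]),np.median(Z[t]))
p,r=go(.50,0,.37,-12); go(.52,-.22,.37,-18,p,r)
```

```text
mat 5754 (array([511.4, 249.9]), array([280.1, 239.3]), 84.83)
lid (array([511.7, 248.6]), array([229.4, 171.3]), 84.52) 0.05868072200540565
t 11.6 turn [ 0.09 -0.04  6.44] shift [-246.8   13.5   -4.1]
t 11.6 turn [0. 0. 6.] shift [-211.    65.3    0. ]
```

The lid is within 2 mm of the mat's centre, flat and aligned. Back to the cleaner.

>>> move_arm --pt "0 0 0.5 -10 0 0 0" --pt "0 0 1 -30 1 -1 0" --pt "0 0 1.5 -55 3 -1 0" --pt "0 0 2 -83 4 -2 0" --pt "0 0 3 -111 6 -2 0" --pt "0 0 3.5 -139 7 -3 0" --pt "0 0 4 -165 9 -3 0" --pt "0 0 5 -190 10 -4 0" --pt "0 0 5.5 -212 11 -4 0" --pt "0 0 6 -230 12 -4 0" --pt "0 0 6.4 -242 13 -4 0" --pt "0 0 6.4 -247 13 -4 0"

```text
t: 12.6
tcp_pos: [0.4986, -0.0019, 0.3676]
tool_rot: [0.778, 0.629, -0.001, -0.001]
force: [0.2, 1.3, 0.3]
finger_gap: 0.999
gripper_force: 0.0
```

>>> move_arm --pt "0 0 0.5 -10 3 0 0" --pt "0 0 1 -28 8 0 0" --pt "0 0 2 -50 15 0 0" --pt "0 0 3 -75 23 0 0" --pt "0 0 4 -100 31 0 0" --pt "0 0 4.5 -125 39 0 0" --pt "0 0 5 -150 46 0 0" --pt "0 0 5.5 -172 53 0 0" --pt "0 0 6 -190 59 0 0" --pt "0 0 6 -203 63 0 0" --pt "0 0 6 -211 65 0 0" --pt "0 0 6 -211 65 0 0" --pt "0 0 6 -211 65 0 0"

```text
invalid input at $.rows: expected 1 to 12 rows
```

Run:
```python
from m import *
s=snap('wrist','w5.png'); np.save('w5.npy',s,allow_pickle=True);print(readout.sense()['tcp_pos'])
```

```text
[ 0.49881049 -0.00172339  0.36796347]
```

View pics/w5.png

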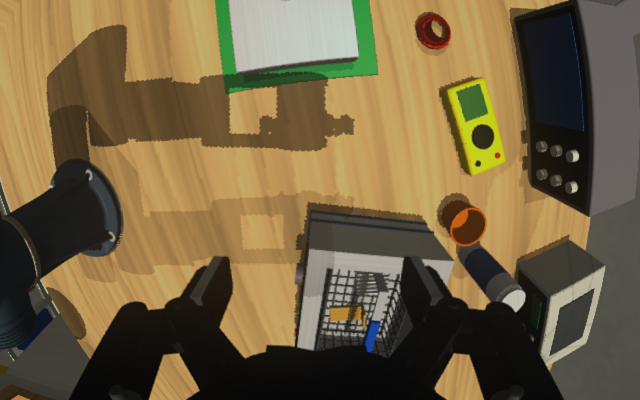

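The second move was refused for having 13 rows, so the arm is only halfway. The lid shows on the mat at (295,45) and the basket in the tank with the blue grip at (372,335).

>>> move_arm --pt "0 0 0.5 -10 3 0 0" --pt "0 0 1 -28 8 0 0" --pt "0 0 2 -50 15 0 0" --pt "0 0 3 -75 23 0 0" --pt "0 0 4 -100 31 0 0" --pt "0 0 4.5 -125 39 0 0" --pt "0 0 5 -150 46 0 0" --pt "0 0 5.5 -172 53 0 0" --pt "0 0 6 -190 59 0 0" --pt "0 0 6 -203 63 0 0" --pt "0 0 6 -211 65 0 0" --pt "0 0 6 -211 65 0 0"

```text
t: 13.65
tcp_pos: [0.5195, -0.221, 0.369]
tool_rot: [0.809, 0.588, -0.0, -0.0]
force: [0.3, 1.3, -0.3]
finger_gap: 1.003
gripper_force: 0.0
```

Run:
```python
from m import *
s=snap('wrist','w6.png'); np.save('w6.npy',s,allow_pickle=True); P=fcloud(s); Z=P[...,2]; im=s['img'].astype(int)
m=((im[...,2]>im[...,0]+60)&(im[...,2]>im[...,1]+30)&(np.hypot(P[...,0]-.524,P[...,1]+.252)<.09)&(Z>.12)); 
v,u=np.where(m); print('grip px',m.sum(),u.min(),u.max(),v.min(),v.max(),'Z',np.percentile(Z[m],[5,50,95]))
t=m&(Z>.17); print('cloud',rect(P[m]),rect(P[t]))
q=np.array([fray(s,a,b,.177) for a,b in zip(u,v)]); print('ray .177',rect(q))
rim=(abs(Z-.14)<.005)&(np.hypot(P[...,0]-.524,P[...,1]+.252)<.18); print('rim',rect(P[rim]))
print(readout.sense()['tcp_pos'])
```

```text
grip px 731 317 330 173 239 Z [0.17542431 0.17660388 0.17775644]
cloud (array([ 518.3, -253.1]), array([75.4, 12.9]), 70.83) (array([ 518.3, -253.1]), array([75.4, 12.9]), 70.83)
ray .177 (array([ 518.4, -252.8]), array([74.9, 12.8]), 70.82)
rim (array([ 521.6, -252. ]), array([261.8, 201.6]), 71.11)
[ 0.51934922 -0.21984544  0.36904132]
```

View pics/w6.png

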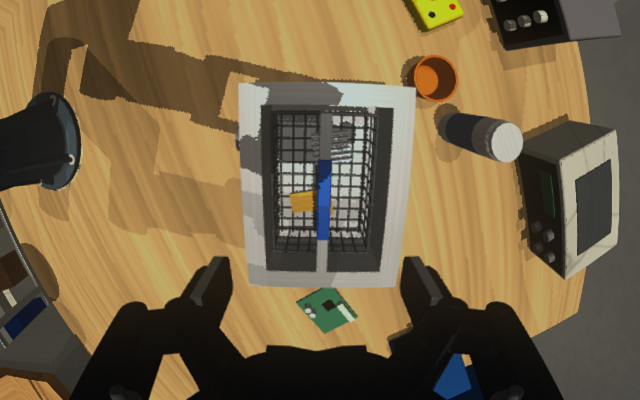

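The blue grip runs from (323,160) to (324,240), with the bracket at (303,201) and the heat sink near (330,145), both in the basket. The mask missed the shaded top end, so I correct for it.

Run:
```python
from m import *
s=np.load('w6.npy',allow_pickle=True).item(); im=s['img'].astype(int); P=fcloud(s)
v,u=np.mgrid[:400,:640]
m=(im[...,2]>1.6*im[...,0])&(im[...,2]>im[...,0]+15)&(abs(P[...,2]-.177)<.006)&(np.hypot(P[...,0]-.524,P[...,1]+.252)<.09)
q=np.array([fray(s,a,b,.177) for a,b in zip(u[m],v[m])]); print(rect(q),v[m].min(),v[m].max())
c=rect(q)[0]/1000; go(c[0],c[1],.26,-19); go(c[0],c[1],.175,-19)
```

```text
(array([ 520.2, -246.3]), array([88.5, 14.3]), 70.9) 160 239
t 13.7 turn [-0.05 -0.04  1.03] shift [-25.    9.1 109. ]
t 13.7 turn [-0.05 -0.04  1.03] shift [-25.    9.1 194. ]
```

>>> move_arm --pt "0 0 1 -8 3 8 0" --pt "0 0 1 -18 7 28 0" --pt "0 0 1 -25 9 54 0" --pt "0 0 1 -25 9 84 0" --pt "0 0 1 -25 9 112 0" --pt "0 0 1 -25 9 138 0" --pt "0 0 1 -25 9 160 0" --pt "0 0 1 -25 9 176 0" --pt "0 0 1 -25 9 188 0" --pt "0 0 1 -25 9 194 0" --pt "0 0 1 -25 9 194 0" --pt "0 0 1 -25 9 194 0"

```text
t: 14.7
tcp_pos: [0.5204, -0.2462, 0.1755]
tool_rot: [0.814, 0.581, 0.0, -0.0]
force: [-0.3, 0.4, -0.6]
finger_gap: 1.005
gripper_force: 0.0
```

Run:
```python
from m import *
go(.5202,-.2463,.175,-19)
```

```text
t 14.7 turn [-0.   -0.    0.07] shift [-0.2 -0.1  0.5]
```

>>> move_arm --pt "0 0 0 0 0 0 1" --pt "0 0 0 0 0 0 1" --pt "0 0 0 0 0 0 1" --pt "0 0 0 0 0 0 1" --pt "0 0 0 0 0 0 1" --pt "0 0 0 0 0 0 1" --pt "0 0 0 0 0 0 1" --pt "0 0 0 0 0 0 1" --pt "0 0 0 0 0 0 1" --pt "0 0 0 0 0 0 1" --pt "0 0 0 0 0 0 1" --pt "0 0 0 0 0 0 1" --squeeze 50

```text
t: 15.7
tcp_pos: [0.52, -0.2465, 0.1756]
tool_rot: [0.814, 0.581, -0.0, -0.0]
force: [-2.8, 1.2, 5.5]
finger_gap: 0.15
gripper_force: 52.0
```

>>> move_arm --pt "0 0 0 0 0 -1 1" --pt "0 0 0 0 0 -3 1" --pt "0 0 0 0 0 -6 1" --pt "0 0 0 0 0 -10 1" --pt "0 0 0 0 0 -15 1" --pt "0 0 0 0 0 -21 1" --pt "0 0 0 0 0 -27 1" --pt "0 0 0 0 0 -32 1" --pt "0 0 0 0 0 -36 1" --pt "0 0 0 0 0 -39 1" --pt "0 0 0 0 0 -40 1" --pt "0 0 0 0 0 -40 1"

```text
t: 16.7
tcp_pos: [0.5203, -0.2466, 0.2158]
tool_rot: [0.814, 0.581, 0.0, 0.0]
force: [-1.2, -0.5, -5.0]
finger_gap: 0.155
gripper_force: 50.6
```

>>> move_arm --pt "0 0 0 0 0 -2 1" --pt "0 0 0 0 0 -6 1" --pt "0 0 0 0 0 -13 1" --pt "0 0 0 0 0 -22 1" --pt "0 0 0 0 0 -33 1" --pt "0 0 0 0 0 -45 1" --pt "0 0 0 0 0 -57 1" --pt "0 0 0 0 0 -68 1" --pt "0 0 0 0 0 -77 1" --pt "0 0 0 0 0 -84 1" --pt "0 0 0 0 0 -88 1" --pt "0 0 0 0 0 -90 1"

```text
t: 17.7
tcp_pos: [0.5204, -0.2466, 0.3063]
tool_rot: [0.814, 0.581, 0.0, 0.001]
force: [-0.2, -0.6, -5.3]
finger_gap: 0.153
gripper_force: 50.6
```

>>> move_arm --pt "0 0 0 0 0 0 1" --pt "0 0 0 0 0 0 1" --pt "0 0 0 0 0 0 1" --pt "0 0 0 0 0 0 1"

```text
t: 18.03
tcp_pos: [0.52, -0.2464, 0.3047]
tool_rot: [0.814, 0.581, -0.0, -0.001]
force: [-0.3, 0.1, -4.8]
finger_gap: 0.154
gripper_force: 50.6
```

Run:
```python
from m import *
s=snap('wrist','w7.png'); b=snap('side'); 
cv2.imwrite('pics/c7.png',np.hstack([cv2.resize(b['img'][160:320,270:430],(400,400)),s['img'][:,120:520]])[...,::-1])
P=cloud(b); v,u=np.mgrid[:400,:640]; Z=P[...,2]
n=(np.hypot(P[...,0]-.52,P[...,1]+.246)<.13)
w=n&(Z>.15)&(Z<.26); print('side basket z',np.percentile(Z[w],[1,5,50,95,99]),w.sum())
# wall top edge level from wrist
Q=fcloud(s); zz=Q[...,2]; t=(abs(zz-.25)<.012)&(np.hypot(Q[...,0]-.52,Q[...,1]+.246)<.12)
print('rim',t.sum(),rect(Q[t]),np.linalg.lstsq(np.c_[Q[t][:,:2]-[.52,-.246],np.ones(t.sum())],Q[t][:,2],rcond=None)[0])
for k in ('t','tcp_pos','force','ft_torque','finger_gap'): print(readout.sense()[k])
```

```text
side basket z [0.18064195 0.1823037  0.20594714 0.25053485 0.25263247] 1509
rim 4149 (array([ 520.2, -247.1]), array([185.3, 130.4]), 70.9) [-0.001016    0.0070794   0.24759436]
18.1333
[ 0.52005694 -0.2464515   0.30487072]
[-0.04914271  0.05307652 -5.00073194]
[-0.01361269 -0.04710931  0.01201974]
0.1493418380069027
```

View pics/c7.png

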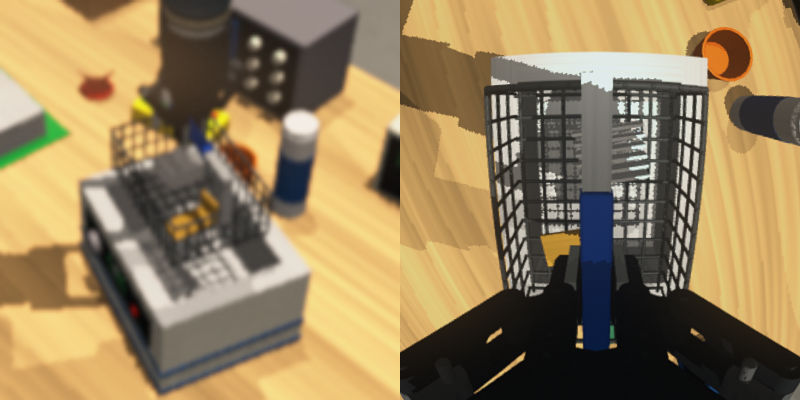

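The basket hangs level, its bottom at about 0.180 m and its wall tops at about 0.25 m. The bracket, at (560,245) in the right half, and the heat sink, at (625,150), are both in it. I hold it for 4 s.

>>> move_arm --pt "0 0 0 0 0 0 1" --pt "0 0 0 0 0 0 1" --pt "0 0 0 0 0 0 1" --pt "0 0 0 0 0 0 1" --pt "0 0 0 0 0 0 1" --pt "0 0 0 0 0 0 1" --pt "0 0 0 0 0 0 1" --pt "0 0 0 0 0 0 1" --pt "0 0 0 0 0 0 1" --pt "0 0 0 0 0 0 1" --pt "0 0 0 0 0 0 1" --pt "0 0 0 0 0 0 1"

```text
t: 19.13
tcp_pos: [0.5202, -0.2465, 0.3054]
tool_rot: [0.814, 0.581, -0.0, 0.0]
force: [0.2, 0.7, -5.8]
finger_gap: 0.154
gripper_force: 50.6
```

>>> move_arm --pt "0 0 0 0 0 0 1" --pt "0 0 0 0 0 0 1" --pt "0 0 0 0 0 0 1" --pt "0 0 0 0 0 0 1" --pt "0 0 0 0 0 0 1" --pt "0 0 0 0 0 0 1" --pt "0 0 0 0 0 0 1" --pt "0 0 0 0 0 0 1" --pt "0 0 0 0 0 0 1" --pt "0 0 0 0 0 0 1" --pt "0 0 0 0 0 0 1" --pt "0 0 0 0 0 0 1"

```text
t: 20.13
tcp_pos: [0.5202, -0.2465, 0.3054]
tool_rot: [0.814, 0.581, -0.0, 0.0]
force: [0.4, 0.2, -5.0]
finger_gap: 0.15
gripper_force: 50.6
```

>>> move_arm --pt "0 0 0 0 0 0 1" --pt "0 0 0 0 0 0 1" --pt "0 0 0 0 0 0 1" --pt "0 0 0 0 0 0 1" --pt "0 0 0 0 0 0 1" --pt "0 0 0 0 0 0 1" --pt "0 0 0 0 0 0 1" --pt "0 0 0 0 0 0 1" --pt "0 0 0 0 0 0 1" --pt "0 0 0 0 0 0 1" --pt "0 0 0 0 0 0 1" --pt "0 0 0 0 0 0 1"

```text
t: 21.13
tcp_pos: [0.5202, -0.2465, 0.3054]
tool_rot: [0.814, 0.581, 0.0, 0.0]
force: [-0.2, 0.4, -5.2]
finger_gap: 0.156
gripper_force: 50.6
```

>>> move_arm --pt "0 0 0 0 0 0 1" --pt "0 0 0 0 0 0 1" --pt "0 0 0 0 0 0 1" --pt "0 0 0 0 0 0 1" --pt "0 0 0 0 0 0 1" --pt "0 0 0 0 0 0 1" --pt "0 0 0 0 0 0 1" --pt "0 0 0 0 0 0 1" --pt "0 0 0 0 0 0 1" --pt "0 0 0 0 0 0 1" --pt "0 0 0 0 0 0 1" --pt "0 0 0 0 0 0 1"

```text
t: 22.13
tcp_pos: [0.5202, -0.2466, 0.3054]
tool_rot: [0.814, 0.581, -0.0, -0.0]
force: [-0.2, 0.0, -4.9]
finger_gap: 0.154
gripper_force: 50.6
```

Run:
```python
from m import *
s=snap('wrist'); Q=fcloud(s); zz=Q[...,2]; t=(abs(zz-.25)<.012)&(np.hypot(Q[...,0]-.52,Q[...,1]+.246)<.12)
c=np.linalg.lstsq(np.c_[Q[t][:,:2]-[.52,-.246],np.ones(t.sum())],Q[t][:,2],rcond=None)[0]; q=readout.sense()
print(c,q['t'],q['tcp_pos'],q['finger_gap'])
if abs(c[2]-.2476)<.003 and abs(c[:2]).max()<.03 and q['finger_gap']>.1: print(order.sign_off())
```

```text
[0.00063258 0.00694697 0.24818423] 22.1833 [ 0.52022328 -0.24657164  0.30538398] 0.15058289345889442
the job is handed in; nothing more can be done
None
```

The job is handed in at 22 s: the lid is knob up within about 2 mm of the mat's centre, and the basket was held level and still for 4 s, about 4 cm above the rim with both parts in it, and is still held.

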